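# Pack the gingerbread slabs and close up the stop

### The arm

A 6-joint arm with a two-finger parallel gripper is mounted at the origin on the work surface. World frame = base frame: x ahead of the robot, y to its left, z up, the work surface at z = 0. Lengths are in mm, angles in rad, forces in N, time in s.
With the tool pointing down it reaches from about 350 to 975 mm from the base axis. Payload 7.1 kg.
Tool frame: the origin (TCP) lies on the front face of the gripper's body, between the roots of the fingers; the fingertips stand 80 mm ahead of it and the grasp point (between the pads) lies 61 mm ahead of it (env.tips_ahead is the distance from the TCP to the fingertips, in mm); z points along the fingers, y is the direction in which the jaws open and shut (so a half turn about z gives the same grasp; the last joint's range is limited). The gripper opens to 88 mm and grips with 3 to 60 N. Pads are 20 mm wide; open, the fingers measure 115 mm over their backs; the gripper's body (75 mm by 178 mm) begins 61 mm behind the grasp point.
Start: joints at [-1.186, 0.423, 1.63, -0, 1.089, -0.019], TCP at [245.588, -574.71, 302.675] pointing down, gripper open.
Joint ranges: [-3, 3], [-0.9, 2.11], [0.09, 2.58], [-1.31, 4.45], [0.11, 2.69], [-2.54, 2.54]. Speed limits (rad/s): [2.39, 2.39, 3.01, 3.14, 3.14, 3.14].

### API

Orientations are given as a unit quaternion [x, y, z, w].
In Python, from station import env, set_gripper, viewer, workorder gives the robot as it stands. Calls block until the motion is done:
- env.reach(position, orientation): joint-space move of the TCP to a pose.
- env.move_l(position, rot=None, rate=150, f_stop=None): straight line of the TCP; rot=None keeps the orientation; rate is the mean speed in mm/s. With f_stop (N) it stops when the force on the tool has changed by that much, and returns True; else False.
- env.move_joints(angles): joint-space move.
- set_gripper(opening): finger opening in mm; the grip force is fixed at half the most; returns when the fingers have stopped.
- env.hold(seconds).
- env.ik(position, orientation): joint angles nearest the present ones, or None.
- env.read_state(): the state.
- viewer.camera(name): name is "scene" or "side" or "wrist"; returns the picture (400x640x3 uint8, blue, green, red); there is no depth.
- viewer.camera_params(name): a dict with "fx", "fy", "cx", "cy" (pixels), "pose" (4x4, takes a point from camera to world coordinates); the wrist camera has in their place "tool_from_camera" (4x4, takes a point from camera to tool coordinates, whose origin is the TCP and whose axes are the flange's). Camera axes: x right, y up, looking along -z (the intrinsics and any distortion apply to the point x, -y, -z); pixel columns grow to the right and rows downward; lengths in mm; the calibration is good to about 2 mm. The wrist camera is an equidistant fisheye: a pixel r from the principal point sees the ray r / f radians off the axis. A picture is of the moment at which its call begins: read the wrist's pose just before it. camera_params takes no time and is no camera call.
A pose or a line that the arm cannot do raises env.IKError and nothing moves.
- workorder.sign_off(): hands the job in, once; it reports no verdict.
The state is a dict: "time_s": time; "qpos": joint angles; "dq": joint speeds; "tau": joint torques, N m; "tool_pos": TCP position; "orientation": TCP orientation; "force": force on the tool from outside, world axes, zero at the start; "wrist_torque": the same for the moment, N m; "width": finger opening in mm.
Only numpy, scipy, OpenCV 4.12 (cv2) and the standard library are available. Lean on these libraries where they do the work, as an engineer would, in place of code of your own. Each camera call takes 0.05 s, during which the arm holds its last target.

### The job

Take the two whole gingerbread slabs from the wire cooling rack and stand them upright in the wooden packing trough next to the two already there, face to face between the end wall and the sliding end stop; set them down rather than dropping them. Then push the stop up gently until all four slabs stand upright and snug against the end wall, with no slack left. Leave the broken slab in the rack, do not topple any slab, and leave everything else on the table where it is.

Things in the scene. Friction and masses are not known exactly. Their poses are not given: they have to be found in the camera images.
- trough: plywood packing trough, fixed to the table. Origin on the table under its centre, z up, long axis y; 104 mm wide (x), 360 mm long (y). Floor board 18 mm thick, so the floor is at z = 18 mm. End wall across the -y end: inner face at y = -162 mm, top at z = 128 mm. A side rail along each long side: 12 mm thick, 72 mm apart inside (x = -36 to 36 mm), top at z = 60 mm. Open at the +y end. Slabs stand in it on their feet with their thickness along y, like books.
- end_stop (a joint): slide of the trough's wooden end stop, m: 0 = fully back (its face 230 mm from the end wall's inner face), growing as the stop moves toward the end wall, so face-to-wall gap = 0.230 - value; range 0 to 0.20. About 3 N of friction; it stays where it is left. The stop is a plate 66 mm wide, 14 mm thick, its top 120 mm above the table, on a shoe that reaches 100 mm back (+y) from its face and is saddled over the rails (saddle 112 mm wide, top 69 mm above the table).
- stop_face (a point): centre of the stop's face that touches the slabs, 68 mm above the table; axes as the trough's.
- stop_grip (a point): on the axis of the stop's upright round wooden handle, 26 mm in diameter, 62 mm behind (+y of) the stop's face; the point is 113 mm above the table, 20 mm below the handle's top; the handle is bare above the saddle; axes as the trough's. It is part of the stop.
- wall_face (a point): on the inner face of the trough's end wall, in the middle of its width, 68 mm above the table; axes as the trough's.
- cooling_rack: steel wire cooling rack, fixed, 42 mm by 172 mm (x by y). Origin on the table under its centre, z up, y along the rack. Two bars carry the slabs' feet 12 mm above the table. Three slots, centred at y = -58, 0 and 58 mm, each 24 mm wide between two wire loops (60 mm high, 40 mm wide); a slab stands in each with its width along the rack's x.
- slab_a: hard-baked rigid gingerbread slab, brown, with a line of hard white icing round each face and three almonds down the middle: 56 mm wide (its x), 20 mm thick (its y), 120 mm tall (its z, up), about 95 g; origin at the centre of its foot. Whole; starts standing in one of the rack's slots. To be packed.
- slab_b: hard-baked rigid gingerbread slab, brown, with a line of hard white icing round each face and three almonds down the middle: 56 mm wide (its x), 20 mm thick (its y), 120 mm tall (its z, up), about 95 g; origin at the centre of its foot. Whole; starts standing in another slot of the rack. To be packed.
- slab_broken: broken gingerbread slab, its upper half gone: 56 by 20 mm, about 72 mm tall with a ragged top; origin at the centre of its foot. Stands in the remaining slot of the rack and stays there.
- slab_wall: hard-baked rigid gingerbread slab, brown, with a line of hard white icing round each face and three almonds down the middle: 56 mm wide (its x), 20 mm thick (its y), 120 mm tall (its z, up), about 95 g; origin at the centre of its foot. Already standing in the trough, nearest the end wall.
- slab_next: hard-baked rigid gingerbread slab, brown, with a line of hard white icing round each face and three almonds down the middle: 56 mm wide (its x), 20 mm thick (its y), 120 mm tall (its z, up), about 95 g; origin at the centre of its foot. Already standing in the trough, second from the end wall, a little loose.
- roll_1: round bread roll, 74 mm across, 38 mm high, on the table beyond the trough; origin under its centre.
- roll_2: round bread roll like roll_1, on the table beyond the rack.
- roll_3: round bread roll like roll_1, on the table beside the rack, on the robot's side.
- ring_1: flat ring biscuit, 72 mm across, 16 mm high, lying beyond the trough; origin under its centre.
- ring_2: ring biscuit like ring_1, lying to the left of the rack, nearer the robot.
- scraper: steel dough scraper with a wooden grip, about 110 by 110 mm, 20 mm high, lying beside the trough, on the robot's side.
- brush: wooden pastry brush lying to the left of the rack.
- jar: amber glass jar with a steel lid, 72 mm across, 100 mm high, standing beyond the gap between trough and rack; origin under its centre.
Not all that is in view belongs to the job. What is shaped like the slab_wall but blue is not meant.

How it is judged (in metres and radians):
At the end, for the whole second after the job is handed in: All four whole slabs stand on the trough floor between wall and stop, at rest, upright within 0.06 rad, square within 0.10 rad, within 14 mm of its centre line; stop at rest, its face at most 84 mm from the wall (4 mm slack); broken slab still in its slot (moved under 25 mm, tilt under 0.3 rad) (angle between each of slab_wall, slab_next, slab_a, slab_b's own z axis and vertical below 0.06 rad and angle between the y axis of each of slab_wall, slab_next, slab_a, slab_b and the y axis of trough, either way round below 0.1 rad and z of slab_wall in the frame of trough between 0.014 and 0.023 m and x of slab_wall in the frame of trough between -0.014 and 0.014 m and y of slab_wall in the frame of trough between -0.156 and -0.084 m and linear speed of each of slab_wall, slab_next, slab_a, slab_b below 0.02 m/s and z of slab_next in the frame of trough between 0.014 and 0.023 m and x of slab_next in the frame of trough between -0.014 and 0.014 m and y of slab_next in the frame of trough between -0.156 and -0.084 m and z of slab_a in the frame of trough between 0.014 and 0.023 m and x of slab_a in the frame of trough between -0.014 and 0.014 m and y of slab_a in the frame of trough between -0.156 and -0.084 m and z of slab_b in the frame of trough between 0.014 and 0.023 m and x of slab_b in the frame of trough between -0.014 and 0.014 m and y of slab_b in the frame of trough between -0.156 and -0.084 m and value of joint end_stop above 0.146 m and velocity of joint end_stop between -0.005 and 0.005 m/s and angle between slab_broken's own z axis and vertical below 0.3 rad and distance of slab_broken from where it was at the start of the episode below 0.025 m); the robot touches nothing.
It fails at once if a whole slab is let go with its foot more than about 25 mm above the trough's floor (dropped) ((z of slab_a in the frame of trough above 0.043 m and contact force between slab_a and the fingers below 0.02 N) or (z of slab_b in the frame of trough above 0.043 m and contact force between slab_b and the fingers below 0.02 N)).
It fails at once if the stack is squeezed against the end wall with more than 40 N (a slab cracks) (contact force between slab_wall and trough above 40 N).
It fails at once if a whole slab falls over (angle between any of slab_wall, slab_next, slab_a, slab_b's own z axis and vertical above 0.9 rad).
It fails at once if the broken slab is taken or pushed more than 30 mm from its place in the rack (distance of slab_broken from where it was at the start of the episode above 0.03 m).
It fails at once if a roll, ring biscuit, the scraper, brush or jar is pushed more than 30 mm from its place (distance of any of roll_1, roll_2, roll_3, ring_1, ring_2, scraper, brush, jar from where it was at the start of the episode above 0.03 m).
It also fails if it takes over 72 s, if anything falls off the work surface, if the arm or the gripper's body presses on something with over 40 N, if the wrist force passes 120 N, or if a joint passes its speed limit or range.

## Working session

There is one attempt and no reset: what is moved stays moved. The work goes in short steps, each a Python script; the robot and the scene stay as the last script left them, time stands still between calls to the robot, and variables do not carry over. Pictures are saved under pics/ and viewed, and the job is handed in when it is done.

```bash
ls; mkdir -p pics; python3 - <<'E'
from station import env,set_gripper,viewer,workorder
import cv2,numpy as np
np.set_printoptions(precision=2,suppress=True)
s=env.read_state();print(s)
for n in("scene","side","wrist"):
    im=viewer.camera(n);cv2.imwrite(f"pics/{n}0.png",im);print(n,viewer.camera_params(n))
E
```

```text
pics
{'time_s': 0.0, 'qpos': array([-1.19,  0.42,  1.63,  0.  ,  1.09, -0.02]), 'dq': array([-0.,  0., -0., -0.,  0.,  0.]), 'tau': array([  0.  , -54.46, -27.37,   0.06,   0.02,  -0.  ]), 'tool_pos': array([ 245.42, -574.32,  301.9 ]), 'orientation': array([ 0.98,  0.2 , -0.  , -0.  ]), 'force': array([-0.73, -0.2 ,  1.12]), 'wrist_torque': array([-0.05,  0.02, -0.05]), 'width': 87.76499934227745}
scene {'fx': 396.8002130884737, 'fy': 396.8002130884737, 'cx': 320.6904427420593, 'cy': 201.08138760699612, 'pose': array([[   0.32,   -0.47,    0.82, 1352.18],
       [   0.95,    0.16,   -0.28, -224.99],
       [   0.  ,    0.87,    0.5 ,  570.24],
       [   0.  ,    0.  ,    0.  ,    1.  ]])}
side {'fx': 435.62478259287155, 'fy': 435.62478259287155, 'cx': 318.04390046795714, 'cy': 199.5515205068796, 'pose': array([[  -1.  ,    0.06,   -0.03,  568.37],
       [  -0.07,   -0.78,    0.62,  823.7 ],
       [   0.01,    0.62,    0.78, 1078.56],
       [   0.  ,    0.  ,    0.  ,    1.  ]])}
wrist {'fx': 309.70691628693146, 'fy': 309.70691628693146, 'cx': 318.86879071731505, 'cy': 197.64644677342994, 'tool_from_camera': array([[  0.  ,   0.97,   0.25,  70.39],
       [  1.  ,  -0.  ,  -0.  ,  -0.3 ],
       [ -0.  ,   0.25,  -0.97, -82.36],
       [  0.  ,   0.  ,   0.  ,   1.  ]])}
```

View pics/scene0.png

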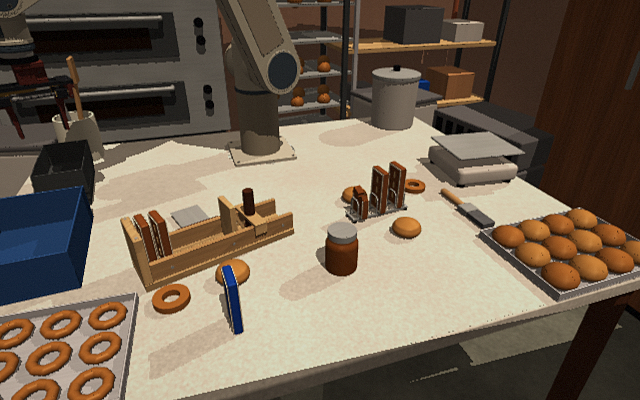

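View pics/side0.png

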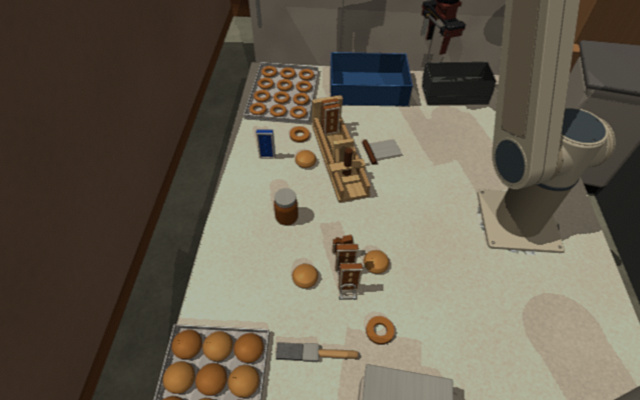

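View pics/wrist0.png

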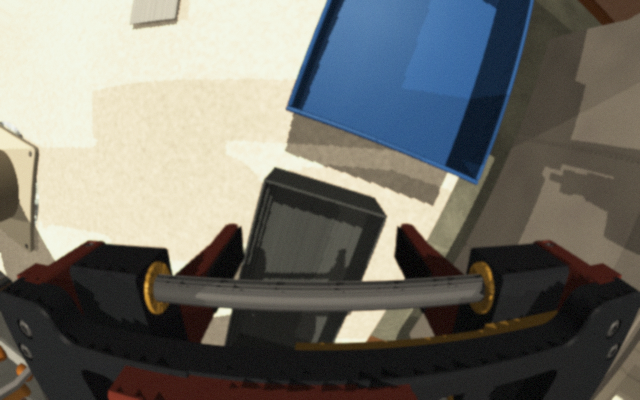

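Candidates for "whole slab to pack" in the scene picture:
- Rack: (379,187) and (397,183) are tall, brown and iced. These are the choice.
- Rack: (360,203) is short and ragged, so it is the broken one.
- Trough: (140,235) and (160,232) are slab_wall and slab_next, already in place.
- Table: (232,297) is the blue lookalike.

Next is a close crop to check the choice.

```bash
python3 - <<'E'
import cv2,numpy as np
a=cv2.imread("pics/scene0.png");b=cv2.imread("pics/side0.png")
A=cv2.resize(a[150:230,330:430],None,fx=4,fy=4,interpolation=cv2.INTER_CUBIC)
B=cv2.resize(b[225:305,320:400],None,fx=4,fy=4,interpolation=cv2.INTER_CUBIC)
cv2.imwrite("pics/c1.png",np.hstack([A,B]))
A=cv2.resize(a[180:290,115:300],None,fx=4,fy=4,interpolation=cv2.INTER_CUBIC);cv2.imwrite("pics/c2.png",A)
A=cv2.resize(b[90:205,300:400],None,fx=5,fy=5,interpolation=cv2.INTER_CUBIC);cv2.imwrite("pics/c3.png",A)
E
```

```text
(no output)
```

View pics/c1.png

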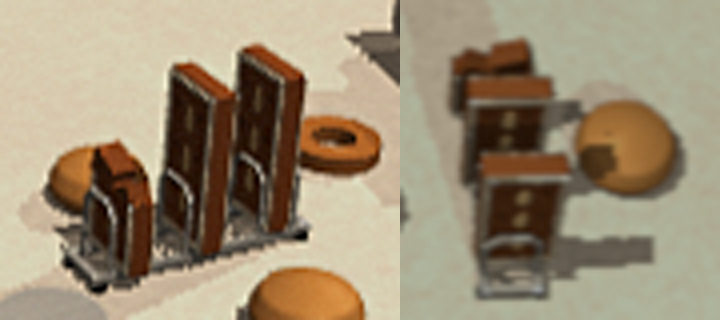

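View pics/c2.png

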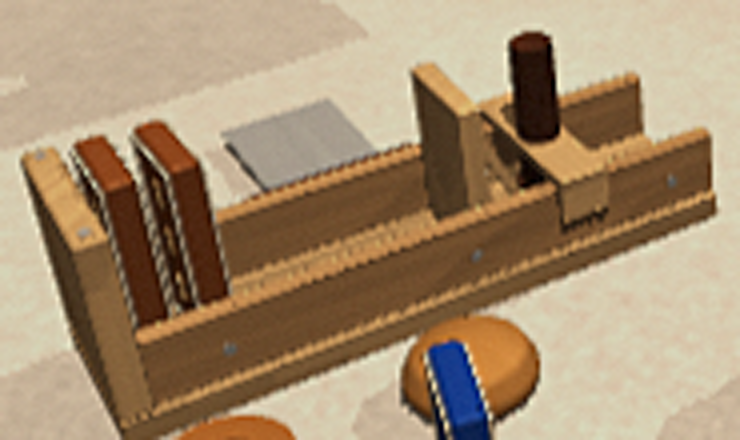

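View pics/c3.png

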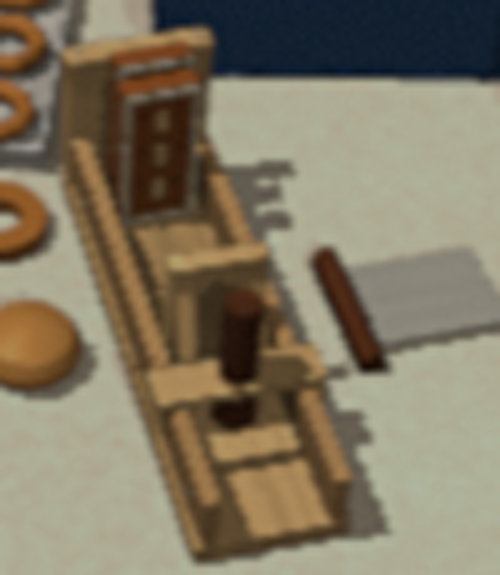

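The crop confirms the choice: (379,187) and (397,183) are full-height iced slabs, and the one at (360,203) is ragged and half-height. The stop is near the middle of the trough with its dark handle, and the two trough slabs stand loose by the end wall. Next, coarse ray positions.

```bash
cat > h.py <<'E'
import cv2,numpy as np
from scipy.spatial.transform import Rotation as R
from station import env,set_gripper,viewer,workorder
np.set_printoptions(precision=2,suppress=True)
def ray(n,uv,T=None):
    p=viewer.camera_params(n)
    x=(uv[0]-p['cx'])/p['fx'];y=(uv[1]-p['cy'])/p['fy']
    if n=='wrist':
        r=np.hypot(x,y);k=np.sin(r)/r if r>1e-9 else 1
        d=np.array([x*k,-y*k,-np.cos(r)]);M=T@p['tool_from_camera']
    else:
        d=np.array([x,-y,-1.]);M=p['pose']
    return M[:3,3],M[:3,:3]@d
def onz(n,uv,z,T=None):
    o,d=ray(n,uv,T);return o+d*(z-o[2])/d[2]
def tri(*ods):
    A=0;b=0
    for o,d in ods:
        d=d/np.linalg.norm(d);P=np.eye(3)-np.outer(d,d);A=A+P;b=b+P@o
    return np.linalg.solve(A,b)
def toolT():
    s=env.read_state();T=np.eye(4);T[:3,:3]=R.from_quat(s['orientation']).as_matrix();T[:3,3]=s['tool_pos'];return T
def proj(P,T):
    p=viewer.camera_params('wrist');M=np.linalg.inv(T@p['tool_from_camera'])
    q=M[:3,:3]@np.asarray(P,float)+M[:3,3];v=np.array([q[0],-q[1],-q[2]])
    h=np.hypot(v[0],v[1]);r=np.arctan2(h,v[2])
    return np.array([p['cx']+p['fx']*r*v[0]/h,p['cy']+p['fy']*r*v[1]/h])
def down(yaw):  # tool z down, tool y (jaw) axis at world angle yaw
    y=np.array([np.cos(yaw),np.sin(yaw),0]);z=np.array([0,0,-1.]);x=np.cross(y,z)
    return R.from_matrix(np.c_[x,y,z]).as_quat()
def snap(name):
    T=toolT();im=viewer.camera('wrist');cv2.imwrite(f'pics/{name}.png',im);np.save(f'pics/{name}.npy',T);return im,T
E
python3 - <<'E'
from h import *
for n,(u,v),z in [('mid',(347.25,247.25),132),('near',(351.25,266.5),132),('wallL',(312.8,99),128),('wallR',(341.8,96.5),128),('openL',(340,200),9),('openR',(368,195),9),('handle top',(348.5,149.5),133)]:
    print(n,onz('side',(u,v),z))
for n,(u,v),z in [('mid',(330+204/4,150+80/4),132),('far',(330+272/4,150+60/4),132),('handle top',(115+531/4,180+40/4),133),('wallTopfar',(115+45/4,180+155/4),128),('walltopnear',(115+90/4,180+240/4),128),('railend far',(115+625/4,180+75/4),60),('railend near',(115+700/4,180+132/4),60)]:
    print('scene',n,onz('scene',(u,v),z))
E
```

```text
mid [525.02 221.8  132.  ]
near [513.56 277.09 132.  ]
wallL [ 658.91 -366.85  128.  ]
wallR [ 560.64 -388.59  128.  ]
openL [546.97 -28.95   9.  ]
openR [459.24 -56.15   9.  ]
handle top [ 531.12 -129.08  133.  ]
scene mid [527.96 216.36 132.  ]
scene far [514.13 272.51 132.  ]
scene handle top [ 531.67 -126.26  133.  ]
scene wallTopfar [ 569.24 -384.07  128.  ]
scene walltopnear [ 657.05 -357.49  128.  ]
scene railend far [461.41 -59.76  60.  ]
scene railend near [544.95 -31.39  60.  ]
```

The scene and side rays agree within about 5 mm. The rack's y axis points at about 102° and the trough's at about 108°. Next I take close wrist views of the rack and the trough.

```bash
python3 - <<'E'
from h import *
yt=np.deg2rad(18)
env.reach([575-0,-330,360],down(yt)); 
im,T=snap('w1');print(T[:3,3])
c=np.array([560.,-215]);
env.reach([c[0],c[1],360],down(yt)); im,T=snap('w2')
yr=np.deg2rad(12)
env.reach([535,185,360],down(yr)); im,T=snap('w3')
print(env.read_state()['time_s'],env.read_state()['qpos'])
E
```

```text
[ 574.37 -330.74  359.79]
3.85 [ 0.31  0.27  1.71 -0.    1.16  0.1 ]
```

View pics/w1.png

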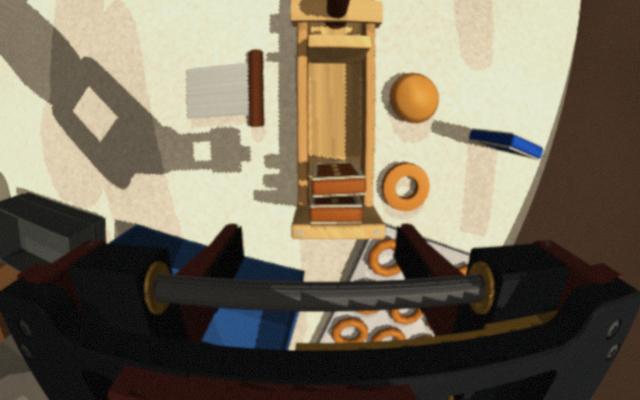

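View pics/w2.png

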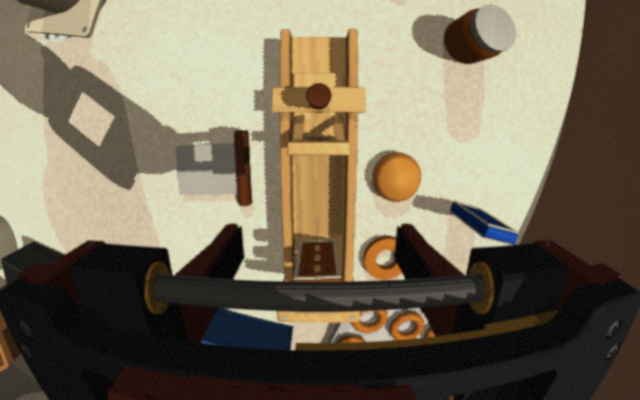

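View pics/w3.png

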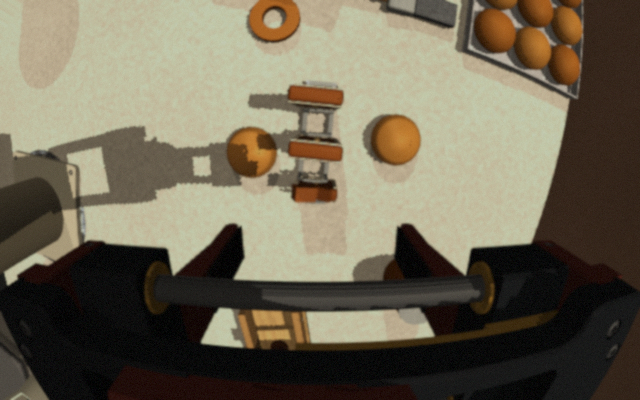

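w1 shows the end wall at about (338,228), slab_wall's top at (336,213) and slab_next's at (338,186). w2 shows the stop plate at (319,148) and the handle top at (319,96). w3 shows the whole-slab tops at (316,96) and (316,150), with the broken slab at (315,191). Now I'll mask the tops.

```bash
python3 - <<'E'
from h import *
def blobs(name,box,z,lo,hi,amin=60,show=None):
    im=cv2.imread(f'pics/{name}.png');T=np.load(f'pics/{name}.npy')
    x0,y0,x1,y1=box
    hsv=cv2.cvtColor(im,cv2.COLOR_BGR2HSV);m=cv2.inRange(hsv,lo,hi)
    mm=np.zeros_like(m);mm[y0:y1,x0:x1]=m[y0:y1,x0:x1]
    mm=cv2.morphologyEx(mm,cv2.MORPH_OPEN,np.ones((3,3)))
    cs,_=cv2.findContours(mm,cv2.RETR_EXTERNAL,cv2.CHAIN_APPROX_NONE)
    for c in cs:
        if cv2.contourArea(c)<amin: continue
        P=np.array([onz('wrist',q,z,T)[:2] for q in c[:,0,:].astype(float)])
        r=cv2.minAreaRect(P.astype(np.float32))
        print(name,'px',c[:,0].mean(0),'ctr',np.array(r[0]),'size',np.array(r[1]),'ang',r[2])
    cv2.imwrite(f'pics/m_{name}.png',mm)
O=((3,130,110),(16,255,255))
im=cv2.imread('pics/w3.png');h=cv2.cvtColor(im,cv2.COLOR_BGR2HSV)
print(h[96,316],h[150,316],h[191,315]); im1=cv2.imread('pics/w1.png');h1=cv2.cvtColor(im1,cv2.COLOR_BGR2HSV);print(h1[213,336],h1[186,338],h1[170,338],h1[228,338],h1[42,338])
h2=cv2.cvtColor(cv2.imread('pics/w2.png'),cv2.COLOR_BGR2HSV);print(h2[96,319],h2[148,319],h2[98,285])
blobs('w3',(280,80,350,165),132,*O)
blobs('w1',(300,160,380,225),138,*O)
E
python3 - <<'E'
import cv2,numpy as np
a=cv2.imread("pics/w3.png")[70:210,250:390];b=cv2.imread("pics/w1.png")[150:250,280:400];c=cv2.imread("pics/w2.png")[20:170,250:390]
cv2.imwrite('pics/d1.png',cv2.resize(a,None,fx=4,fy=4,interpolation=cv2.INTER_CUBIC))
cv2.imwrite('pics/d2.png',cv2.resize(b,None,fx=5,fy=5,interpolation=cv2.INTER_CUBIC))
cv2.imwrite('pics/d3.png',cv2.resize(c,None,fx=4,fy=4,interpolation=cv2.INTER_CUBIC))
E
```

```text
[ 12 196 143] [ 13 207 137] [ 12 206 130]
[ 12 200 175] [ 12 204 174] [ 15 154  91] [ 19 136 222] [ 19 133 228]
[ 10 198  89] [ 20 133 220] [ 17 145 111]
w3 px [315.55 150.78] ctr [526.81 219.43] size [51.93 14.91] ang 5.791848659515381
w3 px [315.99  94.27] ctr [515.12 275.33] size [52.54 13.59] ang 5.803214073181152
w1 px [336.3  214.41] ctr [ 602.82 -351.27] size [53.86 14.15] ang 17.83024024963379
w1 px [339.92 186.15] ctr [ 595.64 -322.38] size [54.01 15.05] ang 20.879167556762695
```

View pics/d2.png

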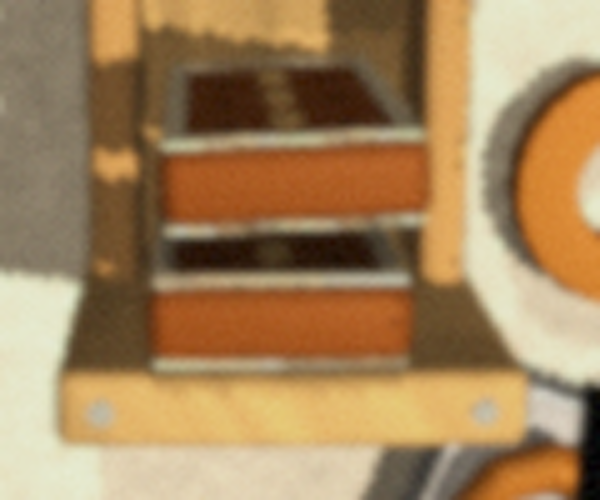

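View pics/d3.png

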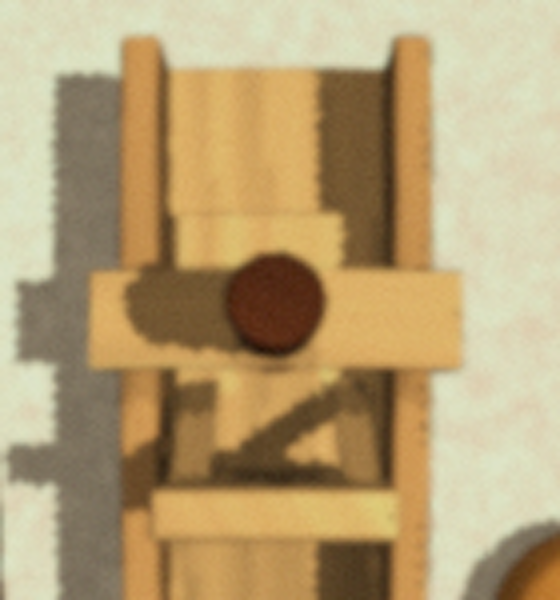

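View pics/d1.png

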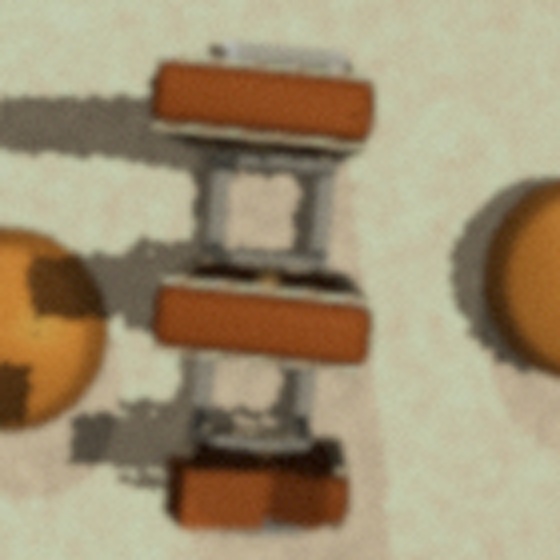

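```bash
python3 - <<'E'
from h import *
T1=np.load('pics/w1.npy');T2=np.load('pics/w2.npy')
a=np.deg2rad(18);X=np.array([np.cos(a),np.sin(a)]);Y=np.array([-np.sin(a),np.cos(a)])
q=lambda n,uv,z,T:(lambda p:print(n,p,'tx',X@p,'ty',Y@p))(onz('wrist',uv,z,T)[:2])
q('wallL',(280+65/5,150+372/5),128,T1);q('wallR',(280+525/5,150+375/5),128,T1)
q('screwL',(280+100/5,150+412/5),128,T1);q('screwR',(280+485/5,150+411/5),128,T1)
q('handle',(250+274/4,20+303/4),133,T2)
q('plateL face',(250+155/4,20+541/4),120,T2);q('plateR face',(250+397/4,20+541/4),120,T2)
q('sadL',(250+90/4,20+320/4),69,T2);q('sadR',(250+462/4,20+320/4),69,T2)
q('railLout top',(250+123/4,20+38/4),60,T2);q('railRout top',(250+430/4,20+38/4),60,T2)
q('railLout bot',(250+121/4,20+590/4),60,T2);q('railRout bot',(250+432/4,20+590/4),60,T2)
for p in[(602.8,-351.3),(595.6,-322.4)]:print('slab',X@p,Y@p)
E
```

```text
wallL [ 562.86 -379.36] tx 418.08417515991454 ty -534.7310523071445
wallR [ 658.44 -349.46] tx 518.2281886089776 ty -535.8302758481924
screwL [ 572.73 -385.84] tx 425.47148532374075 ty -543.9358285695919
screwR [ 652.96 -359.97] tx 509.76065159740955 ty -544.1298885922297
handle [ 533.   -127.24] tx 467.595557332117 ty -285.722254018436
plateL face [ 522.29 -195.04] tx 436.46105920357576 ty -346.8901227113631
plateR face [ 582.63 -175.32] tx 499.9372609583168 ty -346.7832768092019
sadL [ 480.45 -143.97] tx 412.4424321015386 ty -285.39226116145625
sadR [ 586.3  -109.38] tx 523.8016158261972 ty -285.1978642401901
railLout top [460.33 -54.87] tx 420.8439539143825 ty -194.43055239477704
railRout top [550.22 -25.46] tx 515.4195479707622 ty -194.24304455499507
railLout bot [ 513.24 -221.71] tx 419.6115811954082 ty -369.4565437051356
railRout bot [ 606.04 -191.38] tx 517.2424106173014 ty -369.2909320222054
slab 464.7391978987995 -520.3815983837058
slab 466.82218211891046 -490.67114270327613
```

The trough measurements fit together: yaw 18.0°, centre line tx≈468, inner wall ty≈−535. The open end should then be at −193 (measured −194). The handle is at ty −286, which puts the stop face at −348 (measured −347). Both whole-slab yaws in the rack are about 5.8°. Now I pick the outer slab.

```bash
python3 - <<'E'
from h import *
c=[515.1,275.3];q=down(np.deg2rad(5.8))
env.reach([*c,260],q)
print(env.move_l([*c,158],rate=150,f_stop=15))
set_gripper(45);s=env.read_state();print(s['width'],s['tool_pos'],s['force'],s['time_s'])
env.move_l([*c,175],rate=60)
snap('g1');cv2.imwrite('pics/g1s.png',viewer.camera('scene')[130:250,300:480].repeat(4,0).repeat(4,1))
print(env.read_state()['width'],env.read_state()['force'],env.read_state()['time_s'])
E
```

```text
False
56.54469726420277 [515.02 275.39 158.28] [-1.07  0.6   4.4 ] 5.875
56.343047138205016 [-0.17  0.04 -0.23] 6.4083
```

View pics/g1s.png

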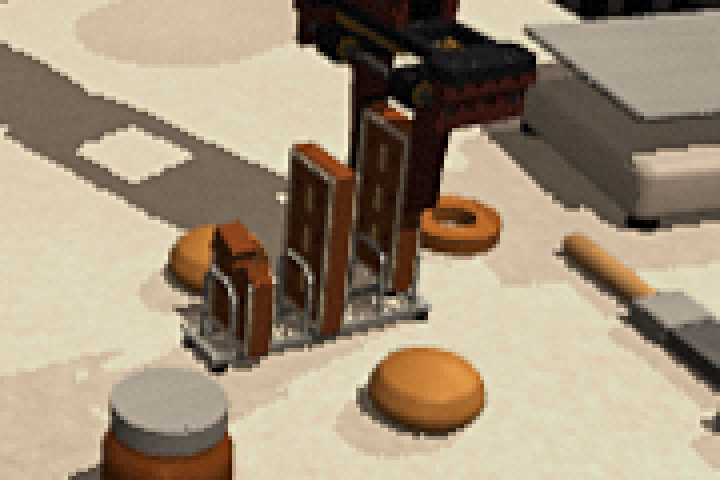

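View pics/g1.png

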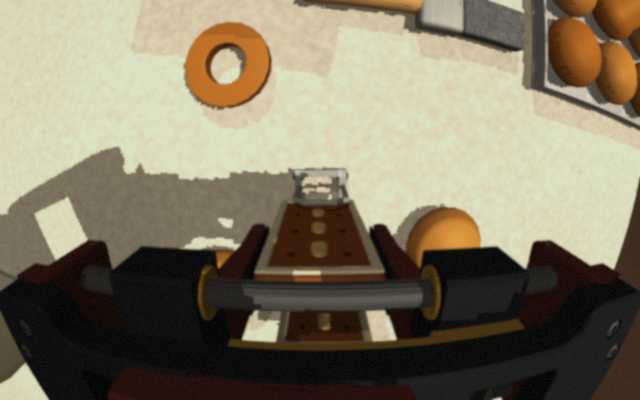

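g1 shows slab one held squarely between the fingers, width 56.3 mm, with its almond face at (318,225). It has lifted out of its loop and its neighbours are undisturbed. Now I carry it to the trough and lower it gently.

```bash
cat >> h.py <<'E'
A18=np.deg2rad(18.);TX=np.array([np.cos(A18),np.sin(A18)]);TY=np.array([-np.sin(A18),np.cos(A18)])
def tr(tx,ty): return tx*TX+ty*TY
E
python3 - <<'E'
from h import *
p=env.read_state()['tool_pos']
env.move_l([p[0],p[1],370],rate=200)
c=tr(468,-463);q=down(A18);print(c)
env.reach([*c,370],q);env.hold(.2)
env.move_l([*c,190],rate=150)
env.hold(.2);im,T=snap('p1a');cv2.imwrite('pics/p1s.png',viewer.camera('scene')[130:290,90:310].repeat(3,0).repeat(3,1))
s=env.read_state();print(s['tool_pos'],s['width'],s['time_s'])
E
```

```text
[ 588.17 -295.72]
[ 588.33 -295.8   190.53] 56.07807415131609 11.45
```

View pics/p1a.png

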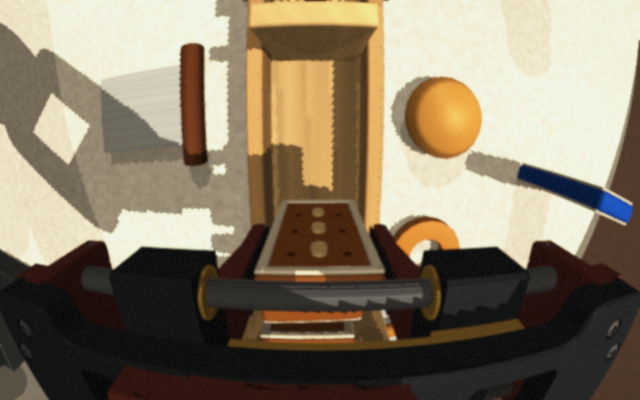

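View pics/p1s.png

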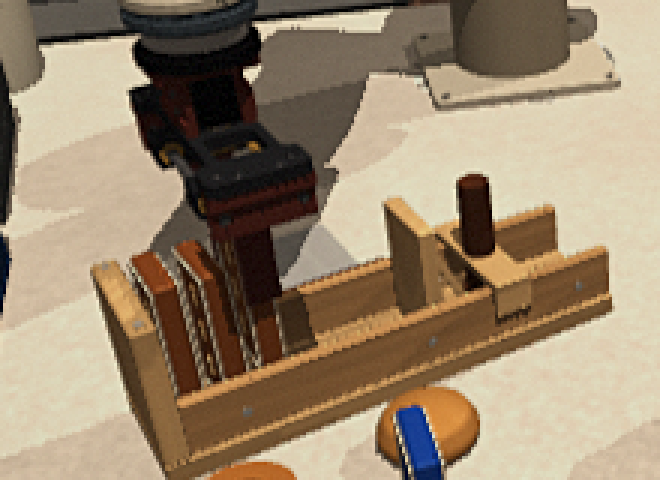

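p1a shows the slab centred between the rails, in front of slab_next and clear of it. Lowering to contact, then release.

```bash
python3 - <<'E'
from h import *
c=tr(468,-463)
env.move_l([*c,168],rate=80);env.hold(.2)
print(env.move_l([*c,162.5],rate=12,f_stop=4));s=env.read_state();print(s['tool_pos'],s['force'],s['width'],s['time_s'])
E
```

```text
True
[ 587.79 -295.89  163.72] [-0.82 -0.07  4.26] 55.961122613864205 12.475
```

Contact came at TCP z 163.7, against 164.3 predicted from the floor height, so the slab is on the floor. I release it, back off, look, and go for the second slab.

```bash
python3 - <<'E'
from h import *
c=tr(468,-463)
set_gripper(74);env.hold(.2)
env.move_l([*c,300],rate=150)
c2=tr(468,-490)
im,T=snap('p1b');cv2.imwrite('pics/p1s2.png',viewer.camera('scene')[130:290,90:310].repeat(3,0).repeat(3,1))
print(env.read_state()['time_s'])
E
```

```text
14.3417
```

View pics/p1s2.png

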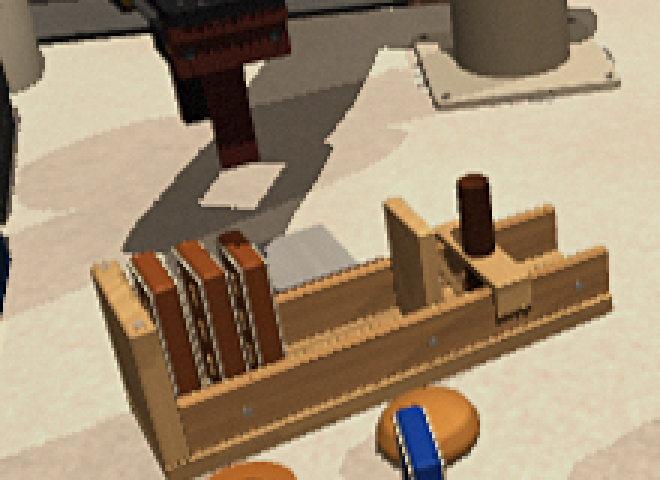

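View pics/p1b.png

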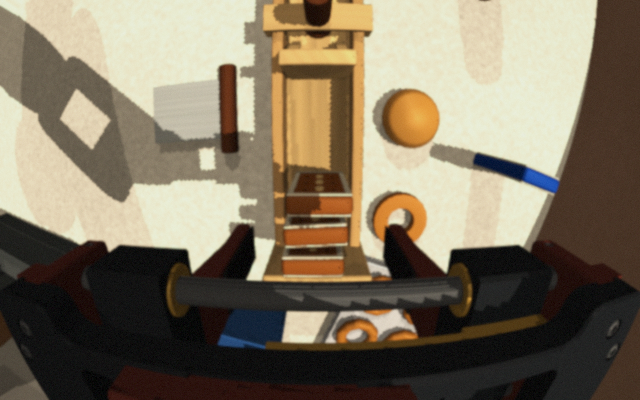

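The first slab stands upright third in the row, its top at (318,203) in p1b. Now the second slab. I re-measure it before grasping, from its own view.

```bash
python3 - <<'E'
from h import *
c=[526.8,219.4];q=down(np.deg2rad(5.8))
p=env.read_state()['tool_pos']
env.reach([540,175,300],q);im,T=snap('r2');set_gripper(86)
hsv=cv2.cvtColor(im,cv2.COLOR_BGR2HSV);m=cv2.inRange(hsv,(3,130,100),(16,255,255))
u=proj([*c,132],T).astype(int);print(u)
mm=np.zeros_like(m);y0,x0=u[1]-25,u[0]-50;mm[y0:y0+50,x0:x0+100]=m[y0:y0+50,x0:x0+100]
mm=cv2.morphologyEx(mm,cv2.MORPH_OPEN,np.ones((3,3)))
for k in cv2.findContours(mm,cv2.RETR_EXTERNAL,cv2.CHAIN_APPROX_NONE)[0]:
    if cv2.contourArea(k)<100: continue
    P=np.array([onz('wrist',x,132,T)[:2] for x in k[:,0,:].astype(float)]);print(cv2.minAreaRect(P.astype(np.float32)))
print(env.read_state()['time_s'])
E
```

```text
[305 147]
((490.0886535644531, 205.3118896484375), (7.600908279418945, 15.030644416809082), 4.057095527648926)
((526.3958129882812, 219.42845153808594), (52.1722526550293, 14.823403358459473), 5.533490180969238)
16.5417
```

View pics/r2.png

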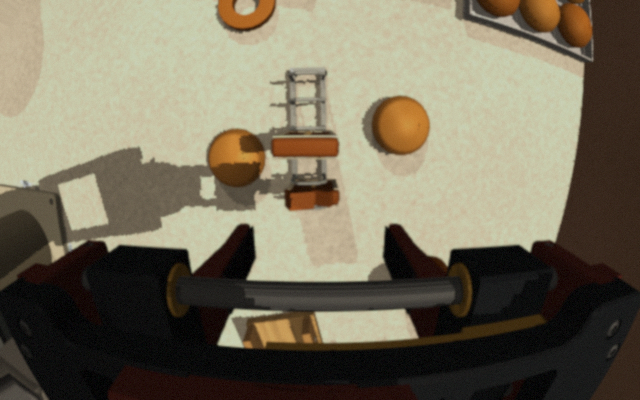

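r2 shows the remaining whole slab's top at (305,147), measured at (526.4, 219.4), within 0.5 mm of before. The broken slab at (312,198) hasn't moved. Pick it and carry it over.

```bash
python3 - <<'E'
from h import *
c=[526.5,219.4];q=down(np.deg2rad(5.8))
env.move_l([*c,260],q,rate=150)
print(env.move_l([*c,158],rate=150,f_stop=15))
set_gripper(45);s=env.read_state();print(s['width'],s['tool_pos'],s['force'],s['time_s'])
env.move_l([*c,370],rate=150)
c=tr(468,-437);q=down(A18)
env.reach([*c,370],q);env.hold(.2)
env.move_l([*c,190],rate=150);env.hold(.2);im,T=snap('p2a');cv2.imwrite('pics/p2s.png',viewer.camera('scene')[130:290,90:310].repeat(3,0).repeat(3,1))
s=env.read_state();print(s['tool_pos'],s['width'],s['time_s'])
E
```

```text
False
56.83659976344684 [526.53 219.48 158.35] [-2.06 -0.14  4.6 ] 18.5
[ 580.27 -271.07  190.51] 56.608089785262806 23.7083
```

View pics/p2s.png

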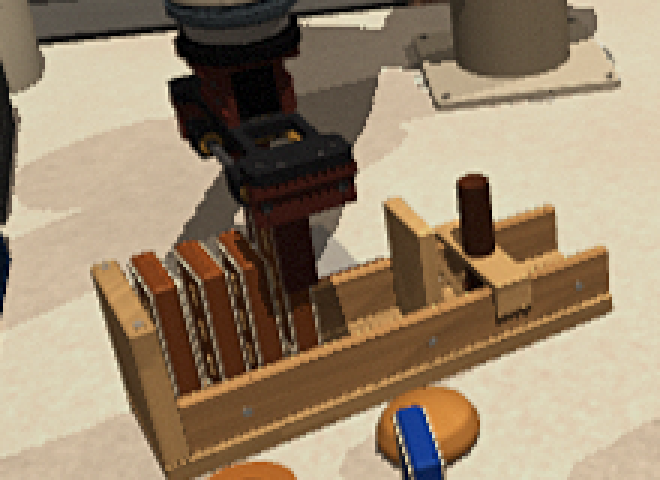

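View pics/p2a.png

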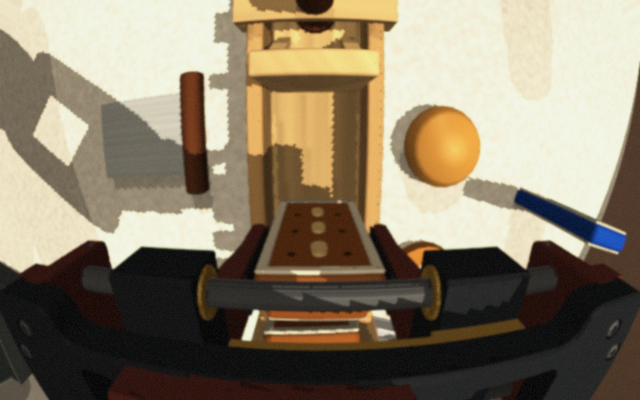

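p2a shows the slab held square and centred, with a visible gap to the third slab. Lower it and release at contact.

```bash
python3 - <<'E'
from h import *
c=tr(468,-437)
env.move_l([*c,168],rate=80);env.hold(.2)
r=env.move_l([*c,162.5],rate=12,f_stop=4);s=env.read_state();print(r,s['tool_pos'],s['force'],s['width'],s['time_s'])
if not 161.5<s['tool_pos'][2]<166: raise SystemExit
set_gripper(74);env.hold(.2)
env.move_l([*c,300],rate=150)
im,T=snap('p2b');cv2.imwrite('pics/p2s2.png',viewer.camera('scene')[130:290,90:310].repeat(3,0).repeat(3,1))
print(env.read_state()['time_s'])
E
```

```text
True [ 579.77 -271.16  163.72] [-0.73 -0.67  4.  ] 56.303593180737394 24.7333
26.6
```

View pics/p2s2.png

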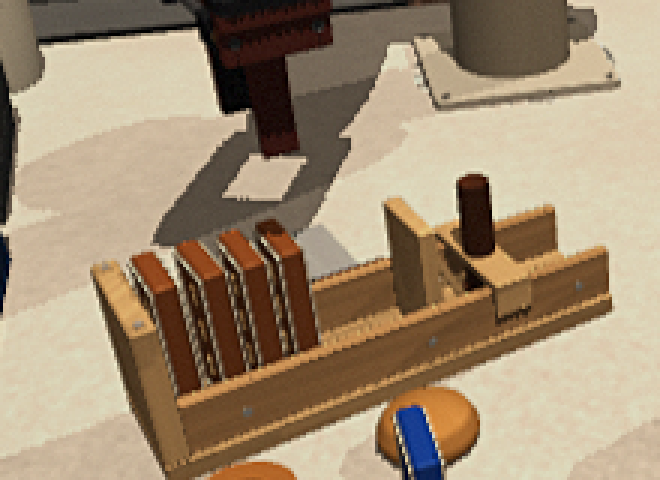

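View pics/p2b.png

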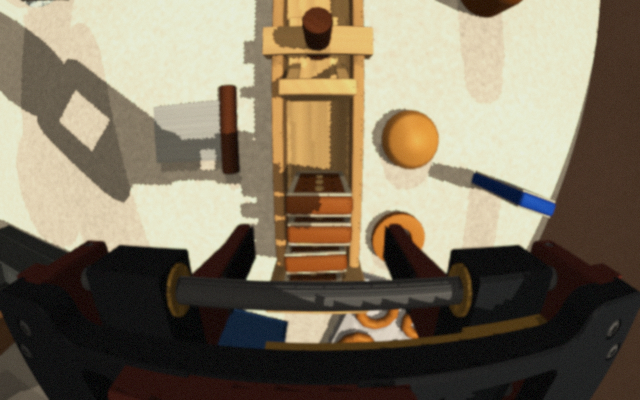

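All four slabs stand upright with small gaps. In p2b their tops are at (319,206), (317,234) and (315,262), with the wall slab just hidden. Next I grip the handle at its measured axis (533.0, −127.2). I'll push slowly under force watch: fast but limited over the free travel, then slow.

```bash
python3 - <<'E'
from h import *
q=down(A18);h=tr(467.6,-285.7)
env.reach([*h,260],q)
print(env.move_l([*h,173],rate=120,f_stop=15))
set_gripper(15);s=env.read_state();print(s['width'],s['tool_pos'],s['force'],s['time_s'])
env.hold(.2)
def push(ty,rate,f):
    z=env.read_state()['tool_pos'][2]
    r=env.move_l([*tr(467.6,ty),173],rate=rate,f_stop=f);s=env.read_state()
    p=s['tool_pos'][:2];print(r,'tx',TX@p,'ty',TY@p,'F',s['force'],'along',TY@s['force'][:2],s['width'],s['time_s']);return r
push(-345,40,12)
push(-365,30,10)
cv2.imwrite('pics/s1.png',viewer.camera('scene')[130:290,90:310].repeat(3,0).repeat(3,1))
E
```

```text
False
25.404031898451585 [ 531.29 -127.5   172.87] [-6.55 -2.62  5.86] 28.9583
False tx 465.8097983935404 ty -344.2701544091351 F [-7.46 -0.29  7.63] along 2.028435546515765 25.368653600506907 30.7917
False tx 465.7573640964543 ty -364.48412352511923 F [-8.07 -0.95  7.31] along 1.5934677821773209 25.471617421202307 31.6083
```

View pics/s1.png

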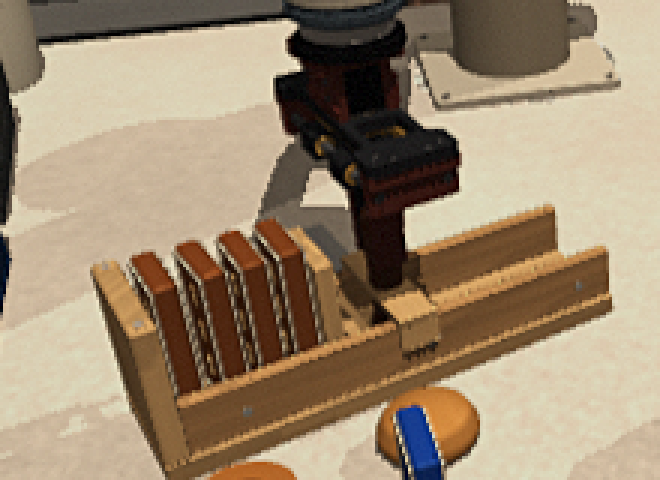

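s1 shows the stop face just reaching the fourth slab, all slabs still upright. The force along the slide is about 2 N. Slow push from here.

```bash
python3 - <<'E'
from h import *
def push(ty,rate,f):
    r=env.move_l([*tr(466.2,ty),173],rate=rate,f_stop=f);s=env.read_state()
    p=s['tool_pos'][:2];print(r,'tx',TX@p,'ty',TY@p,'F',s['force'],'along',TY@s['force'][:2],s['width'],s['time_s']);return r
for ty in (-375,-383,-388,-391,-394,-397,-400):
    if push(ty,12,7): break
    if abs(TY@env.read_state()['force'][:2])>11: break
env.hold(.3);s=env.read_state();print(TY@s['tool_pos'][:2],TY@s['force'][:2])
cv2.imwrite('pics/s2.png',viewer.camera('scene')[130:290,90:310].repeat(3,0).repeat(3,1));snap('s2w')
E
```

```text
False tx 465.5585931119095 ty -374.3728462527326 F [-3.79  2.48  6.  ] along 3.5276086847151533 25.758480455459182 32.65
False tx 465.5277466601187 ty -382.1984138456407 F [-4.65  2.94  5.22] along 4.238283235459998 25.338352129490254 33.4667
False tx 465.52246061558407 ty -387.2222024282693 F [-4.14  3.03  5.59] along 4.164366176535134 25.289186658134213 34.0333
False tx 465.522577798573 ty -390.23090218549635 F [-4.13  2.87  5.19] along 4.004669878575568 25.505585909829545 34.4333
False tx 465.51329318899485 ty -393.1094353983295 F [-5.34  3.1   6.3 ] along 4.597910967846773 25.269562224099282 34.8333
True tx 465.54348297680923 ty -393.77700156409395 F [-0.04  1.72  5.08] along 1.647459106016103 25.605679822653222 35.0583
-393.76819163653136 1.1308459262207644
```

View pics/s2.png

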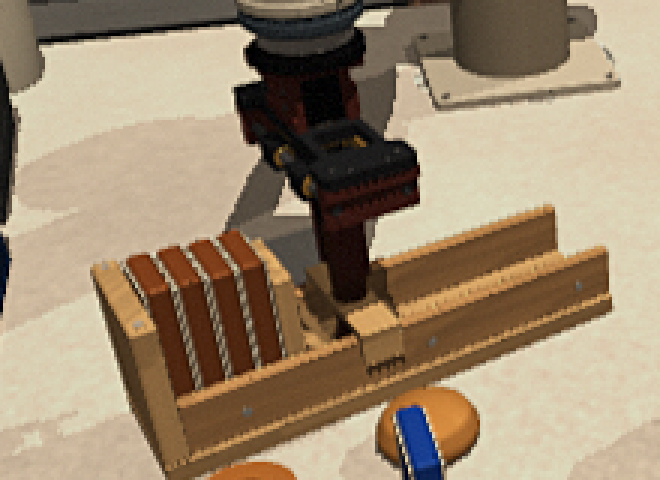

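The push stopped hard at handle ty −393.8. The face is then about 79.5 mm from the wall measured at −535, against 80 mm for four slabs. One more gentle confirming push, then release and look.

```bash
python3 - <<'E'
from h import *
p=env.read_state()['tool_pos'];print(TY@p[:2])
r=env.move_l([*tr(465.8,-397),173],rate=6,f_stop=11);s=env.read_state();print(r,TY@s['tool_pos'][:2],s['force'],s['time_s'])
env.hold(.3);s=env.read_state();ty=TY@s['tool_pos'][:2];print(ty,TY@s['force'][:2])
set_gripper(70);env.hold(.1)
p=env.read_state()['tool_pos'];env.move_l([p[0],p[1],260],rate=120)
b=tr(468,-500);env.reach([*b,350],down(A18));env.hold(.2)
im,T=snap('f1');np.save('pics/f1.npy',T)
c=viewer.camera('scene')[150:280,100:300];cv2.imwrite('pics/f1s.png',cv2.resize(c,None,fx=4,fy=4,interpolation=cv2.INTER_CUBIC))
cv2.imwrite('pics/f1d.png',viewer.camera('side'))
print(env.read_state()['time_s'])
E
```

```text
-393.7747665420466
True -394.04297943351906 [-1.23  0.6   4.26] 35.9167
-394.02867522899874 1.310430680638191
38.9917
```

View pics/f1.png

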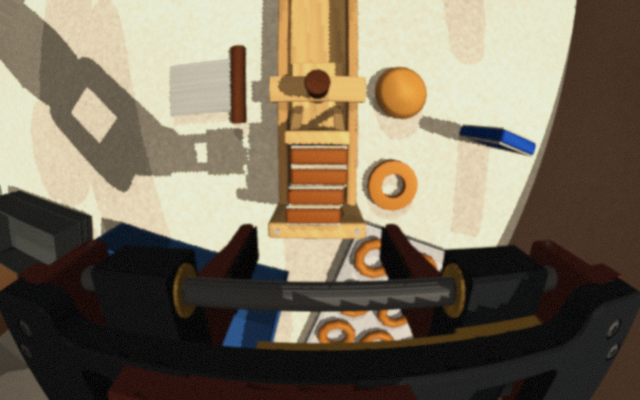

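View pics/f1s.png

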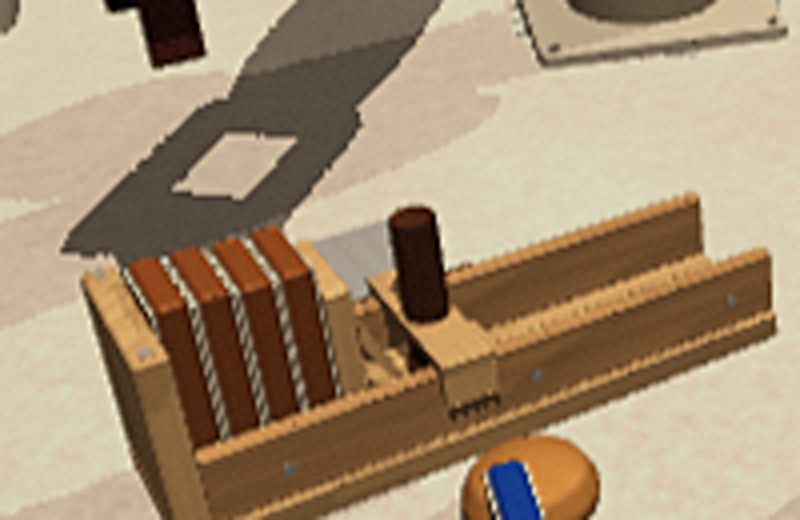

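View pics/f1d.png

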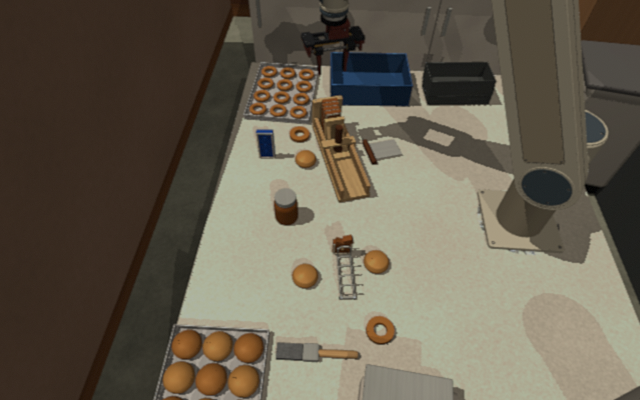

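f1 shows four tops between the wall at (315,228) and the stop plate at (317,137). The side view shows the broken slab still at (343,243) and the rolls, ring and brush in place. A numeric check of centres, squareness and gap follows.

```bash
python3 - <<'E'
from h import *
im=cv2.imread('pics/f1.png');T=np.load('pics/f1.npy')
hsv=cv2.cvtColor(im,cv2.COLOR_BGR2HSV);m=cv2.inRange(hsv,(3,165,90),(16,255,255))
mm=np.zeros_like(m);mm[142:224,282:356]=m[142:224,282:356];mm=cv2.morphologyEx(mm,cv2.MORPH_OPEN,np.ones((3,3)))
for k in cv2.findContours(mm,cv2.RETR_EXTERNAL,cv2.CHAIN_APPROX_NONE)[0]:
    if cv2.contourArea(k)<60: continue
    P=np.array([onz('wrist',x,138,T)[:2] for x in k[:,0,:].astype(float)]);r=cv2.minAreaRect(P.astype(np.float32))
    c=np.array(r[0]);print('tx %.1f ty %.1f'%(TX@c,TY@c),np.array(r[1]),r[2])
cv2.imwrite('pics/f1c.png',cv2.resize(im[60:245,260:375],None,fx=3.2,fy=3.2,interpolation=cv2.INTER_CUBIC))
E
```

```text
tx 463.6 ty -523.6 [55.9  13.59] 18.294771194458008
tx 466.1 ty -504.1 [55.88 13.11] 18.171321868896484
tx 469.6 ty -484.2 [54.13 12.78] 18.162139892578125
tx 469.5 ty -464.4 [53.44 13.52] 18.144638061523438
```

View pics/f1c.png

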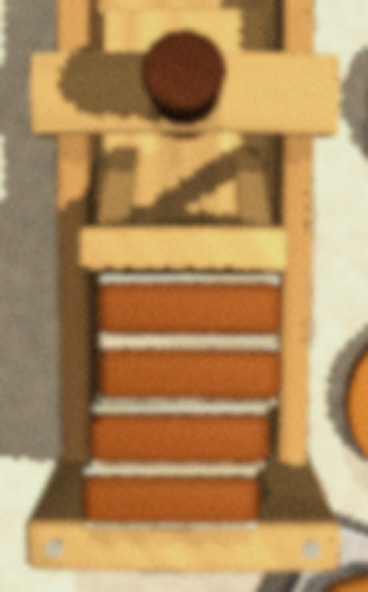

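The slab pitches are 19.5, 19.9 and 19.8 mm (20 if snug). All four are square within 0.3° of the trough and within 5 mm of its centre line. The gripper is clear of everything, so I hand it in.

```bash
python3 - <<'E'
from h import *
print(env.read_state()['time_s'],env.read_state()['force']);print(workorder.sign_off())
E
```

```text
38.9917 [0.69 0.5  0.41]
the job is handed in; nothing more can be done
None
```

The job is done and handed in at 39.0 s of the 72 s allowed. No verdict was reported.

**What I did:** I gripped each whole slab across its width, lowered it until it touched the trough floor (4 N threshold, tool height 0.6 mm from the prediction), and only then let go. I then gripped the stop's handle and pushed it slowly until it met solid resistance. A second push, set to stop at an 11 N force change, moved it only 0.3 mm further.

**Last checks:**
- **Slabs:** all four look upright in the final pictures. The spacing between them is 19.5–19.9 mm, which is snug for 20 mm slabs. They are square to the trough within 0.3° and within about 5 mm of the centre line.
- **Stop:** its face is about 79 mm from the wall by the handle position, against the 84 mm limit. Four slabs need 80 mm, so the 1 mm difference is within camera accuracy.
- **Everything else:** the broken slab, rolls, ring biscuits, scraper, brush and jar look unmoved in the side view. The gripper was clear of everything.
- **Disagreement:** the handle turned out to be about 2 mm to one side of where the wrist camera placed it. That left a sideways force of about 7 N during the first part of the push, which I reduced before the slabs were squeezed.

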